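Set the length stop of a bread cutter to its middle hole

TASK

The length stop of the bread cutter is stowed in the long slot of its bar: pull up the sprung T-handle and turn it so that it stays up, draw the stop out along its bar to the middle one of the three round holes, and turn the handle back so that the pin snaps fully home in that hole. Work by feel and never push the bar hard against its pin, let go of everything at the end, and leave the bread, the jar and the brush where they lie.

Things in the scene. Friction and masses are not known exactly. Their poses are not given: they have to be found in the camera images.
- cutter: Lever bread cutter, steel and white plastic, fixed, base 230 x 540 mm. Origin on the table under the guide line: x = to the back (away from the robot), y = along the bread, z up. Bed top z 30 mm, x -115..35, y -213..323. Blade, down in its slot, and its posts at y 166, up to z 112; its black handle reaches x -210. Bar runs along y at x 70, top z 50.
- guide: Aluminium block fixed on the cutter, x 45..95, y -25..25, top z 66 mm in the cutter's frame (its origin and axes are the cutter's). The bar slides through it; on it stands the plunger's sleeve, 26 mm wide, rim z 84.5, with a deep slot (turn 0, handle across the bar) and a shallow resting notch (turn 1.31). Carries pin and handle.
- stop: Bar with stop plate and steel hole strip, moving as one; origin = the cutter's origin shifted by the bar's travel, same axes. Strip: 24 wide, 10 mm thick, on the bar; from the plate to +y: a slot 39 mm long, then three round holes, 9.6 mm, for the 8 mm pin. Slotted screws: the row sits up to 11 mm either way along the bar, unmeasured. Middle hole meets the pin at bar 85 mm, +-11.
- plunger (a joint): Lift of pin and T-handle, m. 0 = pin fully home, 8 mm deep in slot or hole; 0.008 = pin tip rests on top of the strip; 0.0095 = at rest in the notch, pin clear of the strip; 0.0125 and more = free to turn between slot and notch; 0.0155 = end of travel. Spring: 6 N down at 0, 12 N at 0.0155; in the deep slot it drops the pin into a hole that comes under it.
- knob (a joint): Turn of the T-handle on its upright axis, rad, counter-clockwise from above. 0 = deep slot (pin can go down), 1.31 = resting notch (pin stays up when let go); stops at -0.1 and 1.45. It cannot leave slot or notch unless lifted to 0.0125 m. Moves easily.
- bar (a joint): Travel of bar and stop plate towards the cutter's -y, m. About 0 = stowed, pin in the long slot; round holes at about 0.045, 0.085 (the middle one, wanted) and 0.125, all off by the same up to 11 mm; ends at -0.006 and 0.140. Slides with about 10 N, 12 N with the pin pressing on it.
- knob_grip (a point): Grip point of the black T-handle on the plunger's axis, at cutter x 70, y 0, z 108 mm when down; rises with the lift, turns with the handle. Handle: 44 mm along this x axis, 14 mm thick along y, 22 mm tall, its underside 14 mm below this point, 9.5 mm over the sleeve's rim when down. Take it across its thickness, from above, tool's tip at most 20 mm below this point.
- stop_grip (a point): Grip point of the upright white stop plate, at cutter x -10, y -60, z 82 mm when bar = 0 (axes of the cutter). Plate: 10 mm thick along y, x -50..34, z 33..95. A steel bracket, 4 mm, lies on its -y face up to z 58. Take it across its thickness from above; it moves only along y, with the bar.
- baguette: Bread, 185 x 60 mm, lying on the cutter's bed at the +y side of the blade; origin under its centre. Bystander.
- roll: Bread roll, 84 mm wide, 50 mm tall, on the table at the -y end of the cutter; origin under its centre. Bystander.
- jar: Jam jar, 66 mm wide, 85 mm tall, on the table at the -y end of the cutter; origin under its centre. Bystander.
- brush: Crumb brush, 200 mm long, lying behind the cutter; origin under its middle. Bystander.

How it is judged:
By the outcome, as a careful person would: the job done as asked, in the order asked, and still so for the second after the job is handed in, with the robot touching nothing.
It also fails if it takes over 67 s, if anything falls off the work surface, if the arm or the gripper's body presses on something with over 40 N, if the wrist force passes 120 N, or if a joint passes its speed limit or range.

ROBOT

A 7-joint arm with a two-finger parallel gripper is mounted at the origin on the work surface. World frame = base frame: x ahead of the robot, y to its left, z up, the work surface at z = 0. Lengths are in m, angles in degrees, forces in N, time in s.
With the tool pointing down it reaches from about 0.425 to 0.875 m from the base axis. Payload 4.7 kg.
Tool frame: the origin (TCP) lies between the finger pads; the fingertips stand 8 mm ahead of it and the grasp point (between the pads) lies 11 mm behind it; z points along the fingers, y is the line along which they close (so a half turn about z gives the same grasp; the last joint's range is limited). The gripper opens to 87 mm and grips with 3 to 60 N. Pads are 19 mm wide; open, the fingers measure 117 mm over their backs; the gripper's body (75 mm by 190 mm) begins 51 mm behind the grasp point.
Start: joints at [73.516, 18.392, -4.016, 83.108, 1.295, 78.541, -3.26], TCP at [0.193, -0.621, 0.231] pointing down, gripper open.
Joint ranges: [-163.93, 163.93], [-17.29, 119.83], [-79.2, 71.16], [3.27, 140.29], [-89.18, 269.18], [5.43, 117.66], [-154.24, 154.24]. Speed limits (degrees/s): [147.25, 147.25, 180, 180, 180, 180, 180].

INTERFACE

Orientations are given as [roll, pitch, yaw] about the fixed x, y, z axes, in that order (R = Rz(yaw) Ry(pitch) Rx(roll)).
In Python, from cell import env, viewer gives the robot as it stands. The module is installed in compiled form; this text tells all that it offers.
- The arm moves only by the tool arm_command, never from a script. Its argument "series" is a list of rows, each a list of 2 entries, a list of its own where there are three numbers: the shift along the tool's x, y, z in mm, then the turn about the tool's z in rad. A call has exactly 5 rows; each row is the pose to reach, as a shift and turn from the pose commanded when the call began, along the tool's axes at that moment; what a row does not reach only later rows make up. A row lasts 1/10 s, in which the tool goes at most 50 mm and 8.59 degrees, less where a joint would pass 70% of its speed; a pose out of reach is approached as far as the arm can. A call with a gripper value outside its range is refused whole. "grip" is the gripper command: -1 is fully open, 1 is shut, values between are in proportion, set as the call begins (left out, the last holds). The fingers move at their own pace and stop on an object; "grip_force" is the grip in N (left out, the last holds). Time passes only in rows, so rows that repeat a pose let the fingers close, or fill a call up. It gives the time, the measured TCP pose, the force, the opening and the grip force at its end, in the units of the state.
- env.get_obs(): the state, without advancing time (a new reading comes with each control period).
- viewer.read_camera(name): name is "side" or "top"; returns (picture, depth): 400x640x3 uint8, blue, green, red; 400x640 float32, m along the optical axis (not along the pixel's ray), 0 where there is no reading.
- viewer.calibration(name): a dict with "K" (3x3 intrinsics, pixels), "dist" ([k1, k2, p1, p2, k3] as OpenCV has them; the pictures are not rectified), "T" (4x4, takes a point from camera to world coordinates). Camera axes: x right, y up, looking along -z (the intrinsics and any distortion apply to the point x, -y, -z); pixel columns grow to the right and rows downward; lengths in m; the calibration is good to about 2 mm. A picture is of the moment at which its call begins. calibration takes no time and is no camera call.
- env.sign_off(): hands the job in; it is judged then, once.
The state is a dict: "time_s": time; "qpos": joint angles; "joint_velocities": joint speeds; "effort": joint torques, N m; "tool_pos": TCP position; "tool_rot": TCP orientation; "force": force on the tool from outside, world axes, zero at the start; "wrist_torque": the same for the moment, N m; "grip_width": finger opening in m; "grasp_force": force on a finger pad.
Only numpy, scipy, OpenCV 4.12 (cv2) and the standard library are available. Lean on these libraries where they do the work, as an engineer would, in place of code of your own. Each camera call takes 0.05 s, during which the arm holds its last target. There are 200 camera calls.

## Working session

There is one attempt and no reset: what is moved stays moved. The work goes in short steps, Python scripts to look and compute and a tool call to move; the robot and the scene stay as the last step left them, time stands still between calls to the robot, and variables do not carry over. Pictures are saved under pics/ and viewed, at most 10 in all, crops included, and the job is handed in when it is done.

Besides the shell and the picture viewer there is one more tool, called after ">>>" in YAML: its name, and indented under it one key for each argument. arm_command: Moves the arm, as the interface text tells. Its arguments: {"type":"object","properties":{"series":{"type":"array"},"grip":{"type":"number"},"grip_force":{"type":"number"}},"required":["series"]}

```bash
mkdir -p pics
python3 - <<'E'
from cell import env, viewer
import cv2,numpy as np
o=env.get_obs(); print({k:np.round(v,3).tolist() for k,v in o.items()})
for n in("side","top"):
    p,d=viewer.read_camera(n); cv2.imwrite(f"pics/{n}0.png",p); np.savez(f"pics/{n}0.npz",p=p,d=d)
    c=viewer.calibration(n); print(n,np.round(c["K"],1).tolist(),c["dist"],np.round(c["T"],4).tolist())
E
```

```text
{'time_s': 0.0, 'qpos': [73.518, 18.438, -4.016, 83.173, 1.293, 78.54, -3.261], 'joint_velocities': [0.077, -0.028, -0.091, 0.021, -0.0, 0.027, -0.035], 'effort': [0.0, -49.13, -0.404, -31.254, -0.064, 0.044, 0.0], 'tool_pos': [0.193, -0.62, 0.229], 'tool_rot': [-179.894, 0.003, 17.292], 'force': [0.11, -0.42, 0.673], 'wrist_torque': [-0.056, 0.01, -0.046], 'grasp_force': 0.0, 'grip_width': 0.087}
side [[460.0, 0.0, 314.3], [0.0, 460.0, 206.0], [0.0, 0.0, 1.0]] [-0.06785192  0.          0.          0.          0.        ] [[-0.8322, 0.3624, -0.4197, 0.1132], [-0.5544, -0.5582, 0.6173, 0.6439], [-0.0105, 0.7464, 0.6654, 0.741], [0.0, 0.0, 0.0, 1.0]]
top [[387.0, 0.0, 315.1], [0.0, 387.0, 194.9], [0.0, 0.0, 1.0]] [-0.01194099  0.          0.          0.          0.        ] [[0.0064, 0.9879, -0.1549, 0.3654], [-1.0, 0.0071, 0.0041, 0.0246], [0.0052, 0.1548, 0.9879, 1.1424], [0.0, 0.0, 0.0, 1.0]]
```

View pics/top0.png

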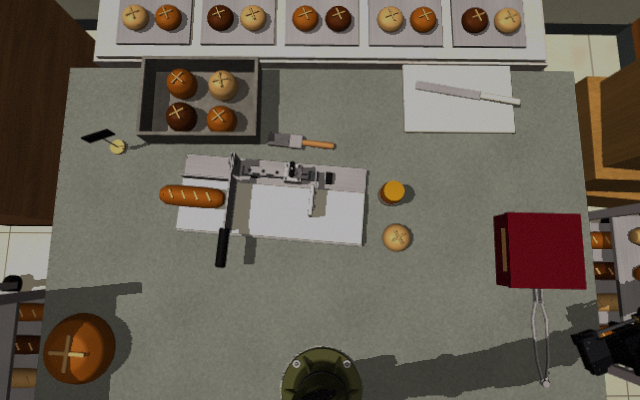

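View pics/side0.png

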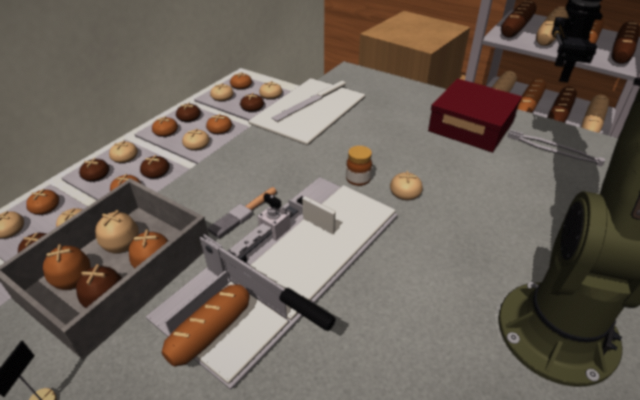

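The top view shows the cutter at about (180–367, 155–243), with the T-handle near (292,170) and the stop plate near (312,195). The side view shows the handle near (272,202) and the plate near (318,215). Next I measure both.

```bash
cat > h.py <<'E'
import numpy as np, cv2
from cell import env, viewer
def ray(n,uv):
    c=viewer.calibration(n); K=np.array(c["K"]);T=np.array(c["T"])
    q=cv2.undistortPoints(np.array(uv,float).reshape(-1,1,2),K,np.array(c["dist"])).reshape(-1,2)
    d=np.c_[q[:,0],-q[:,1],-np.ones(len(q))]@T[:3,:3].T
    return T[:3,3],d
def onz(n,uv,z):
    o,d=ray(n,uv); return o+d*((z-o[2])/d[:,2])[:,None]
def tri(a,b):
    (o1,d1),(o2,d2)=ray("top",a),ray("side",b); d1,d2=d1[0],d2[0]
    s=np.linalg.lstsq(np.c_[d1,-d2],o2-o1,rcond=None)[0]
    p,q=o1+s[0]*d1,o2+s[1]*d2; return (p+q)/2,np.linalg.norm(p-q)
E
python3 - <<'E'
from h import *
t=np.load("pics/top0.npz");s=np.load("pics/side0.npz")
a=cv2.resize(t["p"][145:250,170:375],None,fx=3.8,fy=3.8,interpolation=cv2.INTER_CUBIC)
cv2.imwrite("pics/ct.png",a)
b=cv2.resize(s["p"][170:300,190:350],None,fx=4.5,fy=4.5,interpolation=cv2.INTER_CUBIC)
cv2.imwrite("pics/cs.png",b)
# bed: white
m=(t["p"].min(2)>150).astype(np.uint8); m[:140]=0;m[260:]=0;m[:,:150]=0;m[:,400:]=0
n,l,st,c=cv2.connectedComponentsWithStats(m)
for i in range(1,n):
    if st[i,4]>60: print(st[i])
for nm,(x0,x1,y0,y1),p in(("top",(275,345,155,190),t["p"]),("side",(250,300,185,225),s["p"])):
    k=(p.max(2)<45).astype(np.uint8); w=np.zeros_like(k); w[y0:y1,x0:x1]=k[y0:y1,x0:x1]
    n,l,st,c=cv2.connectedComponentsWithStats(w)
    for i in range(1,n):
        if st[i,4]>8: print(nm,st[i],c[i].round(1))
E
```

```text
[182 178  47  12 293]
[ 249  184  115   60 5254]
[176 207  50  25 989]
top [289 162   6  15  63] [291.8 169.3]
top [301 172  10   8  24] [307.8 176.6]
top [317 173   2   8  10] [317.2 175.9]
top [326 173   7  11  68] [328.6 177.9]
side [265 195  16  14 133] [272.5 201.7]
```

View pics/ct.png

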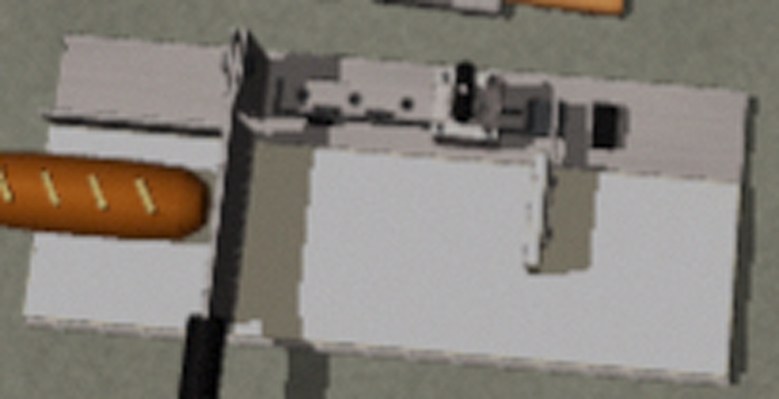

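View pics/cs.png

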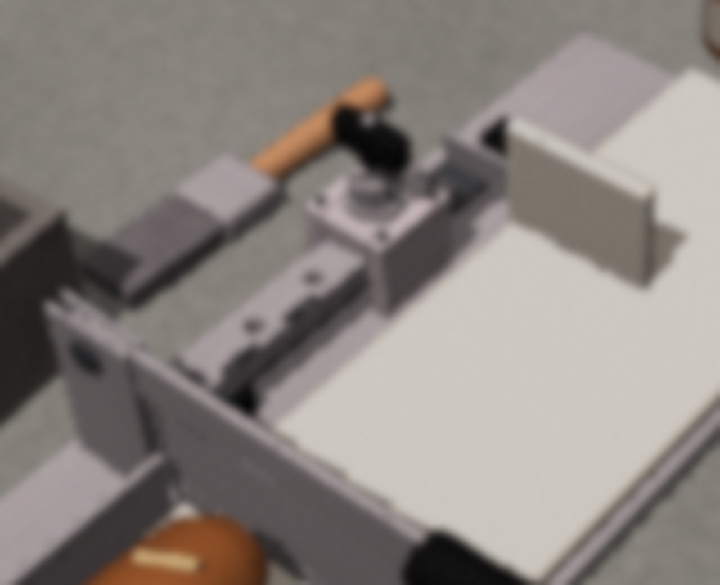

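The crops show the handle down and across the bar, at (464,90) in the top crop. The three holes are at about (303,95), (355,99) and (406,104), and the plate top edge runs from (545,160) to (532,265).

Run:
```python
from h import *
t=np.load("pics/top0.npz")["p"]
k=[291.8,169.3]
p,e=tri(k,[272.5,201.7]); print("knob",p.round(4),e); 
print("knob z110",onz("top",[k],.112).round(4))
c=lambda x,y:[170+(x+.5)/3.8-.5,145+(y+.5)/3.8-.5]
fr=onz("top",[c(25,318),c(728,376)],.03); print("front corners",fr.round(4),np.linalg.norm(fr[0]-fr[1]))
d=fr[0]-fr[1]; print("yaw front",np.degrees(np.arctan2(-d[0],d[1])))
rt=onz("top",[c(728,376),c(738,180)],.03); d=rt[1]-rt[0]; print("yaw right",np.degrees(np.arctan2(d[1],d[0])),np.linalg.norm(d))
g=cv2.cvtColor(t,cv2.COLOR_BGR2GRAY).astype(float)
H=[]
for x,y in((303,95),(355,99),(406,104)):
    u,v=np.round(c(x,y)).astype(int); w=g[v-3:v+4,u-3:u+4]; q=np.clip(np.median(w)-15-w,0,None); yy,xx=np.mgrid[v-3:v+4,u-3:u+4]
    H.append([(q*xx).sum()/q.sum(),(q*yy).sum()/q.sum()])
H=np.array(H); P=onz("top",H,.060); print("holes",H.round(2),P.round(4),np.linalg.norm(np.diff(P,axis=0),axis=1))
d=P[0]-P[2]; print("yaw holes",np.degrees(np.arctan2(-d[0],d[1])))
pl=onz("top",[c(547,158),c(532,265)],.095); print("plate top ends",pl.round(4))
```

```text
knob [0.6002 0.0851 0.0989] 0.000286247199170458
knob z110 [[0.5971 0.0843 0.112 ]]
front corners [[ 0.4399  0.4181  0.03  ]
 [ 0.4001 -0.1126  0.03  ]] 0.5321499280802834
yaw front -4.293938500975659
yaw right -3.6233728567695627 0.14967960213473394
holes [[248.88 169.63]
 [263.05 170.96]
 [276.27 172.26]] [[0.6069 0.21   0.06  ]
 [0.6033 0.1693 0.06  ]
 [0.5998 0.1315 0.06  ]] [0.04077921 0.03801331]
yaw holes -5.170380557966481
plate top ends [[0.5538 0.0246 0.095 ]
 [0.476  0.0348 0.095 ]]
```

>>> arm_command:
  series:
    - [[33,-30,0],0]
    - [[66,-60,0],0]
    - [[99,-90,0],0]
    - [[132,-120,0],0]
    - [[165,-150,0],0]
  grip: -0.2
  grip_force: 30

```text
time_s: 0.6
tool_pos: [0.3067, -0.4265, 0.2301]
tool_rot: [-180.0, 0.0, 17.3]
force: [0.9, 0.3, -0.1]
grip_width: 0.0564
grasp_force: 0.0
```

>>> arm_command:
  series:
    - [[33,-30,0],0]
    - [[66,-60,0],0]
    - [[99,-90,0],0]
    - [[132,-120,0],0]
    - [[165,-150,0],0]

```text
time_s: 1.1
tool_pos: [0.4195, -0.2343, 0.2303]
tool_rot: [180.0, 0.0, 17.3]
force: [0.8, -0.7, 0.2]
grip_width: 0.0523
grasp_force: 0.0
```

>>> arm_command:
  series:
    - [[33,-30,0],0]
    - [[66,-60,0],0]
    - [[99,-90,0],0]
    - [[132,-120,0],0]
    - [[165,-150,0],0.05]

```text
time_s: 1.6
tool_pos: [0.5324, -0.0423, 0.2304]
tool_rot: [180.0, 0.0, 14.4]
force: [1.7, -0.7, -0.2]
grip_width: 0.0521
grasp_force: 0.0
```

>>> arm_command:
  series:
    - [[24,-27,0],0.08]
    - [[48,-54,10],0.16]
    - [[72,-81,20],0.24]
    - [[96,-107,30],0.326]
    - [[96,-107,50],0.326]

```text
time_s: 2.1
tool_pos: [0.5997, 0.0906, 0.1809]
tool_rot: [-179.7, -0.1, -3.9]
force: [0.0, 0.9, 0.4]
grip_width: 0.0523
grasp_force: 0.0
```

Run:
```python
from h import *
o=env.get_obs(); print(o["tool_pos"],o["tool_rot"],o["qpos"])
p,d=viewer.read_camera("side"); q,_=viewer.read_camera("top")
a=cv2.resize(p[110:260,200:380],None,fx=3,fy=3,interpolation=cv2.INTER_CUBIC)
cv2.imwrite("pics/s1.png",a)
```

```text
[0.59968337 0.09061992 0.18090599] [-1.79715174e+02 -1.29161608e-01 -3.92893024e+00] [  21.17732937   18.70887494  -39.09818422   92.50534238   11.98549036
   72.90285375 -113.86260756]
```

View pics/s1.png

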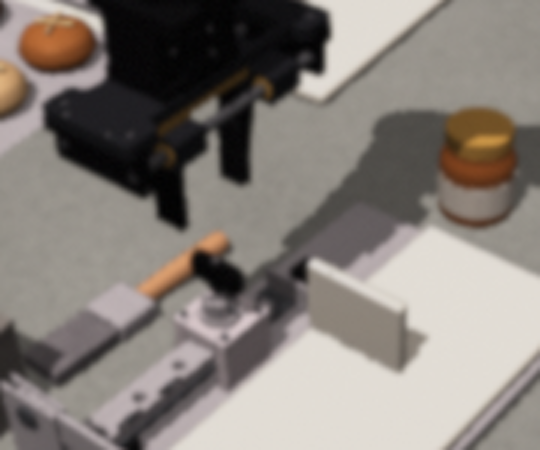

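The gripper stands over the handle, with its fingers straddling it in the right direction: the fingers are at (170,200) and (235,160), the handle at (220,270). I descend and close gently.

>>> arm_command:
  series:
    - [[0,5,20],0]
    - [[0,5,40],0]
    - [[0,5,60],0]
    - [[0,5,75],0]
    - [[0,5,80],0]

```text
time_s: 2.7
tool_pos: [0.5971, 0.0774, 0.0992]
tool_rot: [179.9, 0.1, -4.3]
force: [-0.9, -0.2, -0.6]
grip_width: 0.052
grasp_force: 0.0
```

>>> arm_command:
  series:
    - [[0,0,0],0]
    - [[0,0,0],0]
    - [[0,0,0],0]
    - [[0,0,0],0]
    - [[0,0,0],0]
  grip: 0.4
  grip_force: 10

```text
time_s: 3.2
tool_pos: [0.5983, 0.0787, 0.1011]
tool_rot: [180.0, -0.1, -4.2]
force: [-0.3, 0.2, 0.2]
grip_width: 0.0273
grasp_force: 0.0
```

>>> arm_command:
  series:
    - [[1,-3,0],0]
    - [[1,-6,0],0]
    - [[1,-6,0],0]
    - [[1,-6,0],0]
    - [[1,-6,0],0]

```text
time_s: 3.7
tool_pos: [0.5994, 0.0846, 0.1005]
tool_rot: [180.0, 0.0, -4.2]
force: [0.1, -0.7, -0.3]
grip_width: 0.0262
grasp_force: 0.0
```

>>> arm_command:
  series:
    - [[0,0,0],0]
    - [[0,0,0],0]
    - [[0,0,0],0]
    - [[0,0,0],0]
    - [[0,0,0],0]
  grip: 1
  grip_force: 10

```text
time_s: 4.2
tool_pos: [0.5995, 0.0853, 0.1006]
tool_rot: [-180.0, -0.0, -4.2]
force: [-0.0, 1.5, -0.9]
grip_width: 0.014
grasp_force: 10.0
```

>>> arm_command:
  series:
    - [[0,0,0],0]
    - [[0,0,-3],0]
    - [[0,0,-7],0]
    - [[0,0,-11],0]
    - [[0,0,-14],0]
  grip_force: 35

```text
time_s: 4.7
tool_pos: [0.5991, 0.0852, 0.1131]
tool_rot: [-179.9, 0.0, -4.2]
force: [5.3, 5.1, -11.5]
grip_width: 0.0138
grasp_force: 35.0
```

>>> arm_command:
  series:
    - [[0,0,0],0]
    - [[0,0,0],0]
    - [[0,0,0],0]
    - [[0,0,0],0]
    - [[0,0,0],0]

```text
time_s: 5.2
tool_pos: [0.5991, 0.0852, 0.113]
tool_rot: [-179.9, 0.0, -4.2]
force: [3.4, 2.7, -10.6]
grip_width: 0.0135
grasp_force: 35.0
```

>>> arm_command:
  series:
    - [[0,0,-1],0]
    - [[0,0,-1.5],0]
    - [[0,0,-1.5],0]
    - [[0,0,-1.5],-0.05]
    - [[0,0,-1.5],-0.1]

```text
time_s: 5.7
tool_pos: [0.5991, 0.0852, 0.1144]
tool_rot: [-179.9, 0.0, 1.6]
force: [4.2, 4.5, -12.0]
grip_width: 0.0138
grasp_force: 35.0
```

>>> arm_command:
  series:
    - [[0,0,0],-0.12]
    - [[0,0,0],-0.24]
    - [[0,0,0],-0.36]
    - [[0,0,0],-0.48]
    - [[0,0,0],-0.6]

```text
time_s: 6.2
tool_pos: [0.5992, 0.0851, 0.1144]
tool_rot: [-179.9, -0.0, 36.2]
force: [5.2, 4.0, -11.7]
grip_width: 0.0135
grasp_force: 35.0
```

Run:
```python
from cell import env
o=env.get_obs();print(o["tool_pos"],o["tool_rot"],o["force"],o["wrist_torque"],o["qpos"][6])
```

```text
[0.59919026 0.08506687 0.11438256] [-1.79917556e+02 -2.04413569e-02  3.61589809e+01] [  5.19001188   3.97894715 -11.67892994] [ 0.918557   -1.05842796 -0.00443485] -77.63208101703489
```

>>> arm_command:
  series:
    - [[0,0,0],-0.12]
    - [[0,0,0],-0.24]
    - [[0,0,0],-0.36]
    - [[0,0,0],-0.48]
    - [[0,0,0],-0.61]

```text
time_s: 6.7
tool_pos: [0.5993, 0.085, 0.1144]
tool_rot: [-180.0, -0.1, 71.1]
force: [4.5, 4.0, -12.4]
grip_width: 0.0139
grasp_force: 35.0
```

>>> arm_command:
  series:
    - [[0,0,0],0]
    - [[0,0,0],0]
    - [[0,0,2],0]
    - [[0,0,4],0]
    - [[0,0,4],0]

```text
time_s: 7.2
tool_pos: [0.5993, 0.0851, 0.1105]
tool_rot: [-180.0, -0.1, 70.8]
force: [3.9, 4.7, -11.5]
grip_width: 0.0137
grasp_force: 35.0
```

>>> arm_command:
  series:
    - [[0,0,1],0]
    - [[0,0,1.5],0]
    - [[0,0,1.5],0]
    - [[0,0,1.5],0]
    - [[0,0,1.5],0]

```text
time_s: 7.7
tool_pos: [0.5993, 0.085, 0.1099]
tool_rot: [-180.0, -0.0, 70.8]
force: [3.3, 4.9, -9.7]
grip_width: 0.0137
grasp_force: 35.0
```

>>> arm_command:
  series:
    - [[0,0,1],0]
    - [[0,0,1.5],0]
    - [[0,0,1.5],0]
    - [[0,0,1.5],0]
    - [[0,0,1.5],0]

```text
time_s: 8.2
tool_pos: [0.5994, 0.0851, 0.1096]
tool_rot: [180.0, -0.0, 70.8]
force: [0.1, 3.8, 1.3]
grip_width: 0.0138
grasp_force: 35.0
```

>>> arm_command:
  series:
    - [[0,0,0],0]
    - [[0,0,0],0]
    - [[0,0,0],0]
    - [[0,0,-20],0]
    - [[0,0,-60],0]
  grip: -0.1

```text
time_s: 8.7
tool_pos: [0.5973, 0.0827, 0.1664]
tool_rot: [-179.7, 0.2, 70.8]
force: [0.3, -0.2, 0.7]
grip_width: 0.044
grasp_force: 0.0
```

>>> arm_command:
  series:
    - [[-15,-12,-10],0.14]
    - [[-30,-25,-20],0.28]
    - [[-45,-38,-20],0.42]
    - [[-60,-50,-20],0.56]
    - [[-75,-60,-20],0.7]

```text
time_s: 9.2
tool_pos: [0.5172, 0.0323, 0.1891]
tool_rot: [179.9, 0.0, 30.3]
force: [-0.4, -0.7, -0.1]
grip_width: 0.0481
grasp_force: 0.0
```

>>> arm_command:
  series:
    - [[0,0,0],0.14]
    - [[0,0,0],0.28]
    - [[0,0,0],0.42]
    - [[0,0,0],0.56]
    - [[0,0,0],0.61]

```text
time_s: 9.7
tool_pos: [0.518, 0.0326, 0.189]
tool_rot: [179.9, 0.0, -4.5]
force: [-0.7, 0.3, 0.3]
grip_width: 0.0481
grasp_force: 0.0
```

Run:
```python
from h import *
o=env.get_obs(); R=np.array([[.9972,.0749],[-.0749,.9972]])
g=np.array([.5150,.0311]); psi=np.radians(o["tool_rot"][2]); d=g-o["tool_pos"][:2]
print(o["tool_pos"],o["tool_rot"],"tool shift mm",1e3*(d@[np.cos(psi),np.sin(psi)]),1e3*(d@[np.sin(psi),-np.cos(psi)]))
p,d=viewer.read_camera("side"); cv2.imwrite("pics/s2.png",cv2.resize(p[110:260,200:380],None,fx=3,fy=3,interpolation=cv2.INTER_CUBIC))
```

```text
[0.51796996 0.03263284 0.18903733] [ 1.79926275e+02  7.68100832e-03 -4.52306718e+00] tool shift mm -2.8398290984887793 1.7622819714980829
```

View pics/s2.png

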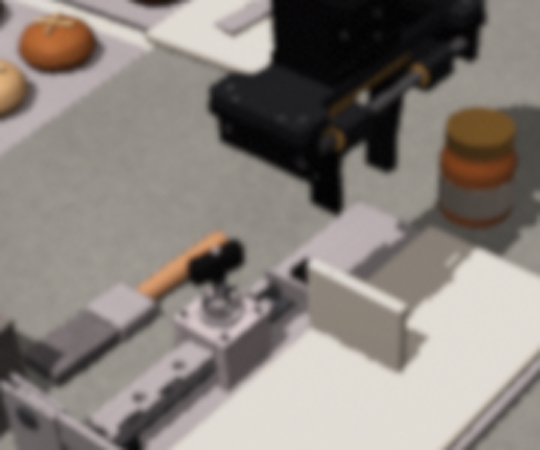

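The handle stays up and is turned into its notch, at (215,260) in the crop. The fingers are in line over the plate.

>>> arm_command:
  series:
    - [[-3,1.5,30],0]
    - [[-3,1.5,60],0]
    - [[-3,1.5,85],0]
    - [[-3,1.5,105],0]
    - [[-3,1.5,115],0]

```text
time_s: 10.25
tool_pos: [0.5137, 0.0316, 0.0722]
tool_rot: [180.0, 0.2, -4.2]
force: [0.4, 0.5, -0.2]
grip_width: 0.0476
grasp_force: 0.0
```

>>> arm_command:
  series:
    - [[0,0,0],0]
    - [[0,0,0],0]
    - [[0,0,0],0]
    - [[0,0,0],0]
    - [[0,0,0],0]
  grip: 1
  grip_force: 8

```text
time_s: 10.75
tool_pos: [0.5155, 0.0322, 0.0747]
tool_rot: [180.0, -0.1, -4.3]
force: [0.6, -0.8, 0.3]
grip_width: 0.0159
grasp_force: 0.0
```

>>> arm_command:
  series:
    - [[0,0,0],0]
    - [[0,0,0],0]
    - [[0,0,0],0]
    - [[0,0,0],0]
    - [[0,0,0],0]

```text
time_s: 11.25
tool_pos: [0.5153, 0.0324, 0.0745]
tool_rot: [180.0, -0.0, -4.2]
force: [-1.9, 0.9, 5.8]
grip_width: 0.0098
grasp_force: 8.0
```

>>> arm_command:
  series:
    - [[0,0,0],0]
    - [[0,3,0],0]
    - [[0,7,0],0]
    - [[0,13,0],0]
    - [[0,20,0],0]
  grip_force: 35

```text
time_s: 11.75
tool_pos: [0.5142, 0.0174, 0.0745]
tool_rot: [-179.6, -0.1, -4.1]
force: [-0.1, 10.1, 3.0]
grip_width: 0.0099
grasp_force: 35.1
```

Moving freely with about 10 N. Drawing on.

>>> arm_command:
  series:
    - [[0,9,0],0]
    - [[0,18,0],0]
    - [[0,27,0],0]
    - [[0,36,0],0]
    - [[0,45,0],0]

```text
time_s: 12.25
tool_pos: [0.5106, -0.0277, 0.0745]
tool_rot: [-179.7, -0.0, -4.1]
force: [-1.3, 11.1, 5.8]
grip_width: 0.0097
grasp_force: 35.1
```

>>> arm_command:
  series:
    - [[0,6,0],0]
    - [[0,11,0],0]
    - [[0,15,0],0]
    - [[0,18,0],0]
    - [[0,18,0],0]

```text
time_s: 12.75
tool_pos: [0.5092, -0.0466, 0.0745]
tool_rot: [-179.7, -0.0, -4.1]
force: [-1.4, 8.9, 6.7]
grip_width: 0.0098
grasp_force: 35.0
```

Run:
```python
from h import *
o=env.get_obs(); d=o["tool_pos"][:2]-np.array([.5153,.0324]); print(o["tool_pos"],o["force"],"drawn",d@[-.0749,-.9972])
q,_=viewer.read_camera("top"); np.save("pics/t3.npy",q); cv2.imwrite("pics/t3.png",cv2.resize(q[145:250,170:375],None,fx=3.8,fy=3.8,interpolation=cv2.INTER_CUBIC))
p,_=viewer.read_camera("side"); np.save("pics/s3.npy",p)
```

```text
[ 0.50915191 -0.04661796  0.07447646] [-1.37577605  8.89518103  6.70797255] drawn 0.07925720579869813
```

View pics/t3.png

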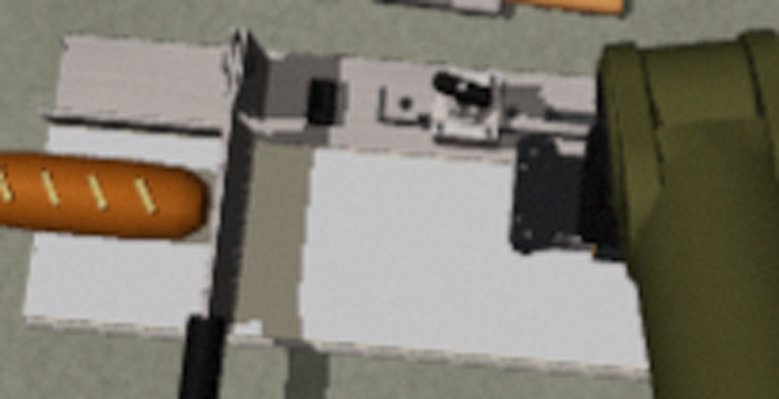

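Only the outermost hole shows now, at crop (404,104), with the turned handle at (462,90). I measure how far that hole still is from 40 mm.

Run:
```python
from h import *
g=cv2.cvtColor(np.load("pics/t3.npy"),cv2.COLOR_BGR2GRAY).astype(float)
u,v=276,172; w=g[v-3:v+4,u-3:u+4]; print(w.astype(int)); 
for th in(10,20,35):
    q=np.clip(np.percentile(w,60)-th-w,0,None); yy,xx=np.mgrid[v-3:v+4,u-3:u+4]
    c=[(q*xx).sum()/q.sum(),(q*yy).sum()/q.sum()]; P=onz("top",[c],.06)[0]
    print(np.round(c,2),P.round(4),"hole y-40 =",((P[:2]-[.5993,.085])@[.0749,.9972]*1e3-40).round(1))
```

```text
[[163 164 164 165 163 166 166]
 [163 160 143 119 126 148 160]
 [164 151 101  53  62 119 162]
 [165 146  84  37  47 112 163]
 [164 158 122  70  93 138 167]
 [162 165 156 137 145 161 159]
 [146 149 147 156 166 165 141]]
[276.34 171.85] [0.601  0.1313 0.06  ] hole y-40 = 6.3
[276.32 171.78] [0.6012 0.1314 0.06  ] hole y-40 = 6.4
[276.3  171.82] [0.6011 0.1314 0.06  ] hole y-40 = 6.4
```

>>> arm_command:
  series:
    - [[0,1,0],0]
    - [[0,2,0],0]
    - [[0,3,0],0]
    - [[0,4,0],0]
    - [[0,4,0],0]

```text
time_s: 13.35
tool_pos: [0.5089, -0.0499, 0.0745]
tool_rot: [-179.7, -0.0, -4.1]
force: [-1.8, 10.6, 6.1]
grip_width: 0.0097
grasp_force: 35.0
```

>>> arm_command:
  series:
    - [[0,0,0],0]
    - [[0,0,0],0]
    - [[0,0,0],0]
    - [[0,0,0],0]
    - [[0,0,-30],0]
  grip: -0.1

```text
time_s: 13.85
tool_pos: [0.5051, -0.0551, 0.1008]
tool_rot: [-179.9, 0.5, -4.3]
force: [0.6, 0.0, -0.3]
grip_width: 0.0415
grasp_force: 0.0
```

>>> arm_command:
  series:
    - [[0,0,-40],0]
    - [[0,0,-85],0]
    - [[27,-45,-85],-0.14]
    - [[54,-90,-85],-0.28]
    - [[80,-135,-85],-0.42]

```text
time_s: 14.35
tool_pos: [0.5958, 0.0679, 0.1896]
tool_rot: [179.9, -0.1, 19.9]
force: [-0.2, -0.6, -0.4]
grip_width: 0.0476
grasp_force: 0.0
```

>>> arm_command:
  series:
    - [[0,0,0],-0.14]
    - [[0,0,0],-0.28]
    - [[0,0,0],-0.42]
    - [[0,0,0],-0.56]
    - [[0,0,0],-0.7]

```text
time_s: 14.85
tool_pos: [0.5944, 0.0676, 0.1885]
tool_rot: [-180.0, 0.1, 60.2]
force: [-0.0, 0.0, 0.1]
grip_width: 0.048
grasp_force: 0.0
```

>>> arm_command:
  series:
    - [[0,0,0],-0.1]
    - [[0,0,0],-0.19]
    - [[0,0,0],-0.19]
    - [[0,0,0],-0.19]
    - [[0,0,0],-0.19]

```text
time_s: 15.35
tool_pos: [0.5944, 0.0681, 0.1889]
tool_rot: [-180.0, 0.0, 70.7]
force: [0.0, 0.6, 0.1]
grip_width: 0.0476
grasp_force: 0.0
```

Run:
```python
from h import *
o=env.get_obs(); psi=np.radians(o["tool_rot"][2]); d=np.array([.5994,.085])-o["tool_pos"][:2]
print(o["tool_pos"],o["tool_rot"],"tool shift mm",1e3*(d@[np.cos(psi),np.sin(psi)]),1e3*(d@[np.sin(psi),-np.cos(psi)]))
```

```text
[0.59441045 0.06814528 0.18886735] [-1.79995045e+02  2.09022694e-02  7.07005761e+01] tool shift mm 17.556622713138342 -0.8614103016449461
```

>>> arm_command:
  series:
    - [[17.5,-1,0],0]
    - [[17.5,-1,25],0]
    - [[17.5,-1,50],0]
    - [[17.5,-1,70],0]
    - [[17.5,-1,79],0]

```text
time_s: 15.85
tool_pos: [0.5981, 0.0848, 0.108]
tool_rot: [-179.9, 0.1, 70.8]
force: [-0.7, -0.2, 1.2]
grip_width: 0.0482
grasp_force: 0.0
```

>>> arm_command:
  series:
    - [[0,0,0],0]
    - [[0,0,0],0]
    - [[0,0,0],0]
    - [[0,0,0],0]
    - [[0,0,0],0]

```text
time_s: 16.35
tool_pos: [0.5997, 0.0853, 0.1107]
tool_rot: [179.9, -0.0, 70.8]
force: [-0.8, 0.2, 0.2]
grip_width: 0.048
grasp_force: 0.0
```

>>> arm_command:
  series:
    - [[0,0,0],0]
    - [[0,0,0],0]
    - [[0,0,0],0]
    - [[0,0,0],0]
    - [[0,0,0],0]
  grip: 1
  grip_force: 10

```text
time_s: 16.85
tool_pos: [0.5992, 0.0853, 0.11]
tool_rot: [-180.0, 0.0, 70.8]
force: [-0.9, -0.2, 0.0]
grip_width: 0.0157
grasp_force: 0.0
```

>>> arm_command:
  series:
    - [[0,0,0],0]
    - [[0,0,0],0]
    - [[0,0,0],0]
    - [[0,0,0],0]
    - [[0,0,0],0]
  grip_force: 35

```text
time_s: 17.35
tool_pos: [0.5994, 0.0853, 0.11]
tool_rot: [180.0, -0.0, 70.8]
force: [1.3, 0.8, -0.5]
grip_width: 0.014
grasp_force: 35.0
```

>>> arm_command:
  series:
    - [[0,0,-2],0]
    - [[0,0,-4],0]
    - [[0,0,-6],0]
    - [[0,0,-6],0]
    - [[0,0,-6],0]

```text
time_s: 17.85
tool_pos: [0.5993, 0.0853, 0.1147]
tool_rot: [-180.0, -0.0, 70.8]
force: [5.9, 2.6, -10.2]
grip_width: 0.0135
grasp_force: 35.0
```

>>> arm_command:
  series:
    - [[0,0,0],0.12]
    - [[0,0,0],0.24]
    - [[0,0,0],0.36]
    - [[0,0,0],0.48]
    - [[0,0,0],0.6]

```text
time_s: 18.35
tool_pos: [0.5992, 0.0853, 0.1146]
tool_rot: [-180.0, -0.0, 36.2]
force: [4.4, 0.6, -11.0]
grip_width: 0.0134
grasp_force: 35.0
```

>>> arm_command:
  series:
    - [[0,0,0],0.13]
    - [[0,0,0],0.26]
    - [[0,0,0],0.39]
    - [[0,0,0],0.52]
    - [[0,0,0],0.64]

```text
time_s: 18.85
tool_pos: [0.5992, 0.0854, 0.1145]
tool_rot: [-180.0, 0.0, -0.5]
force: [5.4, 1.3, -11.5]
grip_width: 0.014
grasp_force: 35.0
```

>>> arm_command:
  series:
    - [[0,0,0],0.07]
    - [[0,0,0],0.07]
    - [[0,0,1],0.07]
    - [[0,0,2],0.07]
    - [[0,0,4],0.07]

```text
time_s: 19.35
tool_pos: [0.5992, 0.0854, 0.111]
tool_rot: [-180.0, 0.0, -4.2]
force: [4.4, 0.4, -9.0]
grip_width: 0.0136
grasp_force: 35.0
```

>>> arm_command:
  series:
    - [[0,0,1],0]
    - [[0,0,2],0]
    - [[0,0,3],0]
    - [[0,0,3.5],0]
    - [[0,0,3.5],0]

```text
time_s: 19.85
tool_pos: [0.5992, 0.0854, 0.1086]
tool_rot: [180.0, 0.0, -4.2]
force: [4.3, -0.0, -8.7]
grip_width: 0.0138
grasp_force: 35.0
```

>>> arm_command:
  series:
    - [[0,0,1],0]
    - [[0,0,1.5],0]
    - [[0,0,1.5],0]
    - [[0,0,1.5],0]
    - [[0,0,1.5],0]

```text
time_s: 20.35
tool_pos: [0.5993, 0.0854, 0.1076]
tool_rot: [180.0, -0.0, -4.2]
force: [0.7, 0.3, -0.5]
grip_width: 0.0137
grasp_force: 35.0
```

>>> arm_command:
  series:
    - [[0,0,0],0]
    - [[0,0,0],0]
    - [[0,0,0],0]
    - [[0,0,0],0]
    - [[0,0,-30],0]
  grip: -0.1

```text
time_s: 20.85
tool_pos: [0.5962, 0.0844, 0.1333]
tool_rot: [179.9, 0.5, -4.3]
force: [1.0, -0.7, -0.6]
grip_width: 0.0439
grasp_force: 0.0
```

>>> arm_command:
  series:
    - [[0,0,-40],0]
    - [[-20,35,-50],0]
    - [[-40,71,-50],0]
    - [[-60,106,-50],0]
    - [[-80.5,141.5,-50],0]

```text
time_s: 21.35
tool_pos: [0.5074, -0.0509, 0.1871]
tool_rot: [180.0, -0.0, -4.2]
force: [0.0, -0.9, 0.2]
grip_width: 0.048
grasp_force: 0.0
```

>>> arm_command:
  series:
    - [[0,0,10],0]
    - [[0,0,20],0]
    - [[0,0,20],0]
    - [[0,0,20],0]
    - [[0,0,20],0]

```text
time_s: 21.85
tool_pos: [0.5091, -0.0484, 0.1672]
tool_rot: [-180.0, -0.0, -4.1]
force: [0.9, -0.0, 0.5]
grip_width: 0.0477
grasp_force: 0.0
```

Run:
```python
from h import *
o=env.get_obs(); psi=np.radians(o["tool_rot"][2]); d=np.array([.5089,-.0499])-o["tool_pos"][:2]
print(o["tool_pos"],o["tool_rot"],"tool shift mm",1e3*(d@[np.cos(psi),np.sin(psi)]),1e3*(d@[np.sin(psi),-np.cos(psi)]))
```

```text
[ 0.50910212 -0.04842663  0.16718878] [-1.79959008e+02 -1.40979754e-02 -4.11000595e+00] tool shift mm -0.09599710137508369 1.4840657370109278
```

>>> arm_command:
  series:
    - [[0,1.5,25],0]
    - [[0,1.5,50],0]
    - [[0,1.5,70],0]
    - [[0,1.5,85],0]
    - [[0,1.5,92],0]

```text
time_s: 22.35
tool_pos: [0.508, -0.0507, 0.0738]
tool_rot: [-180.0, 0.1, -4.2]
force: [-0.2, 0.1, -0.7]
grip_width: 0.0476
grasp_force: 0.0
```

>>> arm_command:
  series:
    - [[0,0,0],0]
    - [[0,0,0],0]
    - [[0,0,0],0]
    - [[0,0,0],0]
    - [[0,0,0],0]
  grip: 1
  grip_force: 6

```text
time_s: 22.85
tool_pos: [0.5087, -0.0515, 0.0756]
tool_rot: [180.0, -0.1, -4.3]
force: [-0.4, 0.1, -0.5]
grip_width: 0.016
grasp_force: 0.0
```

>>> arm_command:
  series:
    - [[0,0,0],0]
    - [[0,0,0],0]
    - [[0,0,0],0]
    - [[0,0,0],0]
    - [[0,0,0],0]

```text
time_s: 23.35
tool_pos: [0.5088, -0.05, 0.0755]
tool_rot: [-179.9, -0.0, -4.2]
force: [-0.9, 4.7, 4.5]
grip_width: 0.0097
grasp_force: 6.0
```

>>> arm_command:
  series:
    - [[0,0,0],0]
    - [[0,0,0],0]
    - [[0,0,0],0]
    - [[0,0,0],0]
    - [[0,0,0],0]
  grip_force: 30

```text
time_s: 23.85
tool_pos: [0.5088, -0.0501, 0.0755]
tool_rot: [-179.9, -0.0, -4.2]
force: [-0.1, 5.5, 4.4]
grip_width: 0.0098
grasp_force: 30.0
```

>>> arm_command:
  series:
    - [[0,0.4,0],0]
    - [[0,0.8,0],0]
    - [[0,1.2,0],0]
    - [[0,1.6,0],0]
    - [[0,2,0],0]

```text
time_s: 24.35
tool_pos: [0.5088, -0.0501, 0.0755]
tool_rot: [-179.8, -0.0, -4.2]
force: [0.2, 9.5, 4.1]
grip_width: 0.0095
grasp_force: 30.0
```

>>> arm_command:
  series:
    - [[0,0.2,0],0]
    - [[0,0.4,0],0]
    - [[0,0.6,0],0]
    - [[0,0.8,0],0]
    - [[0,1,0],0]

```text
time_s: 24.85
tool_pos: [0.5087, -0.0516, 0.0755]
tool_rot: [-179.8, -0.0, -4.2]
force: [-0.5, 7.6, 3.9]
grip_width: 0.0098
grasp_force: 30.0
```

>>> arm_command:
  series:
    - [[0,0.2,0],0]
    - [[0,0.4,0],0]
    - [[0,0.6,0],0]
    - [[0,0.8,0],0]
    - [[0,0.8,0],0]

```text
time_s: 25.35
tool_pos: [0.5086, -0.0524, 0.0755]
tool_rot: [-179.8, -0.0, -4.2]
force: [-0.4, 7.4, 4.1]
grip_width: 0.0097
grasp_force: 30.0
```

>>> arm_command:
  series:
    - [[0,0.2,0],0]
    - [[0,0.4,0],0]
    - [[0,0.6,0],0]
    - [[0,0.8,0],0]
    - [[0,0.8,0],0]

```text
time_s: 25.85
tool_pos: [0.5086, -0.0525, 0.0755]
tool_rot: [-179.8, -0.0, -4.2]
force: [0.3, 9.7, 3.7]
grip_width: 0.0099
grasp_force: 30.0
```

>>> arm_command:
  series:
    - [[0,0.2,0],0]
    - [[0,0.4,0],0]
    - [[0,0.6,0],0]
    - [[0,0.8,0],0]
    - [[0,0.8,0],0]

```text
time_s: 26.35
tool_pos: [0.5086, -0.0531, 0.0755]
tool_rot: [-179.8, -0.0, -4.1]
force: [0.1, 10.8, 3.5]
grip_width: 0.0096
grasp_force: 30.0
```

Run:
```python
from h import *
p,d=viewer.read_camera("side")
k=(p.max(2)<45).astype(np.uint8); w=np.zeros_like(k); w[180:225,250:300]=k[180:225,250:300]
n,l,st,c=cv2.connectedComponentsWithStats(w)
for i in range(1,n):
    if st[i,4]>8: print(st[i],c[i].round(1),"(down, at start: 265 195 16 14 133 / 272.5 201.7)")
```

```text
[265 195  16  14 125] [272.3 201.5] (down, at start: 265 195 16 14 133 / 272.5 201.7)
```

The handle stands at its start height again (272.3, 201.5 against 272.5, 201.7), so the pin has dropped in. I ease the side load and release.

>>> arm_command:
  series:
    - [[0,-0.5,0],0]
    - [[0,-1,0],0]
    - [[0,-1.4,0],0]
    - [[0,-1.4,0],0]
    - [[0,-1.4,0],0]

```text
time_s: 26.9
tool_pos: [0.5085, -0.053, 0.0755]
tool_rot: [-179.9, -0.0, -4.2]
force: [-0.8, 8.7, 3.3]
grip_width: 0.01
grasp_force: 30.0
```

>>> arm_command:
  series:
    - [[0,0,0],0]
    - [[0,0,0],0]
    - [[0,0,0],0]
    - [[0,0,0],0]
    - [[0,0,-30],0]
  grip: -0.1

```text
time_s: 27.4
tool_pos: [0.5047, -0.0559, 0.1018]
tool_rot: [-180.0, 0.5, -4.3]
force: [-0.1, 0.3, -0.3]
grip_width: 0.0418
grasp_force: 0.0
```

>>> arm_command:
  series:
    - [[-15,0,-45],0]
    - [[-50,0,-90],0]
    - [[-90,0,-110],0]
    - [[-110,0,-110],0]
    - [[-110,0,-110],0]

```text
time_s: 27.9
tool_pos: [0.3967, -0.0482, 0.2159]
tool_rot: [179.8, -0.1, -4.4]
force: [0.5, -0.1, -0.5]
grip_width: 0.048
grasp_force: 0.0
```

Run:
```python
from h import *
p,d=viewer.read_camera("side"); q,_=viewer.read_camera("top")
for nm,im,(x0,x1,y0,y1) in(("side",p,(250,300,180,225)),("top",q,(280,300,155,185))):
    k=(im.max(2)<45).astype(np.uint8); w=np.zeros_like(k); w[y0:y1,x0:x1]=k[y0:y1,x0:x1]
    n,l,st,c=cv2.connectedComponentsWithStats(w)
    for i in range(1,n):
        if st[i,4]>8: print(nm,st[i],c[i].round(1))
cv2.imwrite("pics/s4.png",cv2.resize(p[150:290,200:420],None,fx=3,fy=3,interpolation=cv2.INTER_CUBIC))
```

```text
side [265 195  16  14 125] [272.3 201.5]
top [289 162   6  15  59] [291.8 169.3]
```

View pics/s4.png

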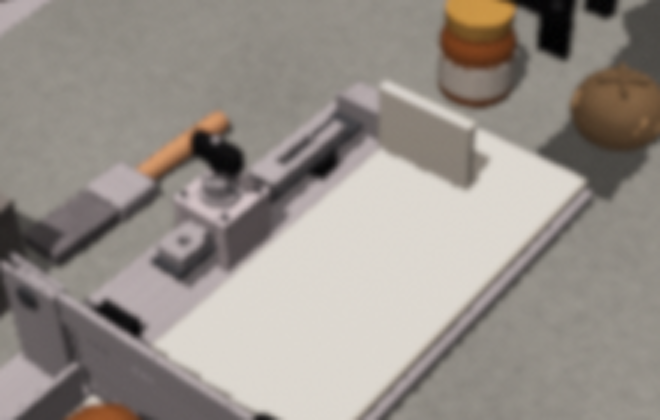

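The crop shows the handle down and across the bar at (218,150), exactly where it began. One hole is visible beyond the guide at (185,240), so the pin is in the middle hole. The gripper is clear and the jar, roll, brush and bread are undisturbed.

```bash
python3 -c "
from cell import env
print(env.sign_off())"
```

```text
the job is handed in; nothing more can be done
None
```

The stop is drawn out about 85 mm and its pin has snapped home in the middle hole, the handle is down and across the bar as at the start, the gripper is clear, and the job was handed in at about 28 s.

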